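Stow the peg reamer in the spring clips of the tool board

TASK

Put the violin peg reamer (the thick-handled tool lying loose on the bench) back in the free place of the plywood tool board. First press its round handle straight down between the fingers of the two spring clips until it has snapped in and lies right at the bottom of both, with the point facing the dark guard block but still short of it; then slide it forward in the clips until the front of the handle butts against the notched batten, so that the point is covered by the guard. Press and push slowly and with feeling, never letting the reamer knock or lean hard on the clip bases, batten or guard; then let go of the reamer, and leave the other things on the bench where they are.

Things in the scene. Friction and masses are not known exactly. Their poses are not given: they have to be found in the camera images.
- board: Fixed plywood board, 320 (x) x 200 x 12 mm; origin: centre of its underside; x runs along the stowed tools towards their points, z up. Two places: free one on the line y = +42 mm; the one at y = -52 mm holds a fixed tool. Each has a rear and a front spring clip on wooden risers (x = -111, -19 mm), a notched batten and a guard block.
- clip_bases: The rigid steel bases of the clips on their wooden risers, fixed on the board; same origin and axes as the board. The reamer bearing down on them with over 45 N is leaning too hard (the squeeze of the spring fingers does not count).
- stops: The notched battens and guard blocks, fixed on the board; same origin and axes as the board. The reamer pushed against them with over 35 N is leaning too hard.
- reamer: Loose peg reamer, about 135 g, 250 mm long: round dark wooden handle 28 mm thick, 140 mm long (its last 16 mm a brass ferrule of the same thickness), steel shank 12 mm thick, 40 mm long, tapered steel cutter 70 mm long. Origin on the axis at the handle's middle, 14 mm above the bench as it lies; x towards the point; y, z roll with it. Balances about 50 mm ahead of the origin.
- reamer_tip (a point): The end of the reamer's blunt 3 mm point, 180 mm ahead of the reamer's origin.
- reamer_butt (a point): Centre of the butt end of the reamer's handle, 70 mm behind the reamer's origin.
- seat_rear (a point): Where the reamer's axis lies when home in the rear clip of the free place, at the clip's middle, 42 mm above the bench; axes as the board's. Under the handle is the rigid clip base, 14 mm below: meeting it is felt as a steep rise of force. Press slowly: it drops there suddenly once past the neck.
- seat_front (a point): The same in the front clip, 92 mm ahead of seat_rear. Between the clips 74 mm are free for gripping, with 30 mm of air below the axis. Pressing the reamer in with its origin 16 mm behind the middle of the two seats leaves the point 5 mm short of the guard.
- neck_front (a point): Middle of the front clip's neck, 7 mm above seat_front. Each clip is 12 mm wide along x: two spring fingers with a 24 mm gap at the neck and lips flaring to 42 mm, 13 mm above the seat. The handle parts them: both clips together resist with up to 8 to 15 N (friction varies) from about 15 to 4 mm above the seat, then hardly at all.
- guard_mouth (a point): Mouth, on the tool's axis, of the 15 mm hole (26 mm deep, open towards -x) in the dark guard block (36 x 50 mm, top 58 mm above the bench), 123 mm ahead of seat_front; axes as the board's. At the end the point is 11 mm inside it.
- stop_face (a point): Rear face of the notched batten, on the tool's axis, 24 mm ahead of seat_front. Batten 14 mm thick, 46 mm high above the bench, its notch for the shank 18 mm wide. The front of the handle (70 mm ahead of the reamer's origin) rests against it at the end; sliding there takes 8 to 15 N, more if it is pressed down meanwhile: that can lock it.
- file: Bystander: round file with a thinner, lighter wooden handle (20 mm thick, 105 mm long), 190 mm overall, lying loose; origin on the axis at the middle of the handle, x towards its end.
- tin: Bystander: small amber jar with a steel lid, 54 mm in diameter, 45 mm high; origin at the centre of its underside.
- block: Bystander: small wooden thumb plane, 50 x 30 x 34 mm; origin at the centre of its underside.

How it is judged:
By the outcome, as a careful person would: the job done as asked, in the order asked, and still so for the second after the job is handed in, with the robot touching nothing.
It also fails if it takes over 66 s, if anything falls off the work surface, if the arm or the gripper's body presses on something with over 40 N, if the wrist force passes 120 N, or if a joint passes its speed limit or range.

ROBOT

A 6-joint arm with a two-finger parallel gripper is mounted at the origin on the work surface. World frame = base frame: x ahead of the robot, y to its left, z up, the work surface at z = 0. Lengths are in m, angles in rad, forces in N, time in s.
With the tool pointing down it reaches from about 0.35 to 0.975 m from the base axis. Payload 7.1 kg.
Tool frame: the origin (TCP) lies midway between the tips of the shut fingers; the grasp point (between the pads) lies 19 mm behind it; z points along the fingers, y is the line along which they close (so a half turn about z gives the same grasp; the last joint's range is limited). The gripper opens to 88 mm and grips with 3 to 60 N. Pads are 20 mm wide; open, the fingers measure 115 mm over their backs; the gripper's body (75 mm by 178 mm) begins 61 mm behind the grasp point.
Start: joints at [1.268, 0.423, 1.63, -0, 1.089, -0.019], TCP at [0.175, 0.6, 0.186] pointing down, gripper open.
Joint ranges: [-3, 3], [-0.9, 2.11], [0.09, 2.58], [-1.31, 4.45], [0.11, 2.69], [-2.54, 2.54]. Speed limits (rad/s): [2.39, 2.39, 3.01, 3.14, 3.14, 3.14].

INTERFACE

Orientations are given as a unit quaternion [w, x, y, z].
In Python, from station import move_pose, movel, movej, command_gripper, wait, inverse_kinematics, read_camera, camera_info, MotionError, job_done, get_time, get_joint_pos, get_qvel, get_effort, get_tcp_pos, get_ee_rot, get_ft_force, get_ft_torque, get_grip_width, get_finger_force gives the robot as it stands. Calls block until the motion is done:
- move_pose(position, orientation): joint-space move of the TCP to a pose.
- movel(position, frame=None, v=0.15, until_force=None): straight line of the TCP; frame=None keeps the orientation; v is the mean speed in m/s. With until_force (N) it stops when the force on the tool has changed by that much, and returns True; else False.
- movej(angles): joint-space move.
- command_gripper(opening): opening from 0.0 (shut) to 1.0 (fully open); the grip force is fixed at half the most; returns when the fingers have stopped.
- wait(seconds).
- inverse_kinematics(position, orientation): joint angles nearest the present ones, or None.
- read_camera(name): name is "scene" or "top"; returns the picture (420x560x3 uint8, red, green, blue); there is no depth.
- camera_info(name): a dict with "intrinsics" (3x3 intrinsics, pixels), "T" (4x4, takes a point from camera to world coordinates). Camera axes: x right, y up, looking along -z (the intrinsics and any distortion apply to the point x, -y, -z); pixel columns grow to the right and rows downward; lengths in m; the calibration is good to about 2 mm. A picture is of the moment at which its call begins. camera_info takes no time and is no camera call.
A pose or a line that the arm cannot do raises MotionError and nothing moves.
- job_done(): hands the job in; it is judged then, once.
Readings, each from a call of its own:
- get_time(): time.
- get_joint_pos(): joint angles.
- get_qvel(): joint speeds.
- get_effort(): joint torques, N m.
- get_tcp_pos(): TCP position.
- get_ee_rot(): TCP orientation.
- get_ft_force(): force on the tool from outside, world axes, zero at the start.
- get_ft_torque(): the same for the moment, N m.
- get_grip_width(): opening from 0.0 (shut) to 1.0 (fully open).
- get_finger_force(): force on a finger pad.
Only numpy, scipy, OpenCV 4.12 (cv2) and the standard library are available. Lean on these libraries where they do the work, as an engineer would, in place of code of your own. Each camera call takes 0.05 s, during which the arm holds its last target. There are 200 camera calls.

## Working session

There is one attempt and no reset: what is moved stays moved. The work goes in short steps, each a Python script; the robot and the scene stay as the last script left them, time stands still between calls to the robot, and variables do not carry over. Pictures are saved under pics/ and viewed, at most 10 in all, crops included, and the job is handed in when it is done.

```bash
mkdir -p pics; python3 - <<'E'
from station import *
import cv2,numpy as np
for n in("scene","top"):
    im=read_camera(n);cv2.imwrite(f"pics/{n}0.png",im[:,:,::-1]);i=camera_info(n);print(n,{k:np.round(v,4).tolist() if not isinstance(v,str) else v for k,v in i.items()})
print(get_time(),get_ee_rot(),get_ft_force())
E
```

```text
scene {'intrinsics': [[453.9867, 0.0, 282.9633], [0.0, 453.9867, 198.3312], [0.0, 0.0, 1.0]], 'T': [[-0.2586, -0.7971, 0.5457, 1.194], [0.9659, -0.2063, 0.1564, 0.3282], [-0.0121, 0.5675, 0.8233, 0.9452], [0.0, 0.0, 0.0, 1.0]]}
top {'intrinsics': [[526.9095, 0.0, 279.9901], [0.0, 526.9095, 204.0533], [0.0, 0.0, 1.0]], 'T': [[0.0121, 0.9811, -0.193, 0.3711], [-0.9998, 0.0152, 0.0143, 0.139], [0.0169, 0.1928, 0.9811, 1.1799], [0.0, 0.0, 0.0, 1.0]]}
0.1 [-9.06417345e-05  1.41424800e-01  9.89948761e-01 -6.83948860e-04] [ 0.5545396   0.02316156 -0.0280519 ]
```

View pics/scene0.png

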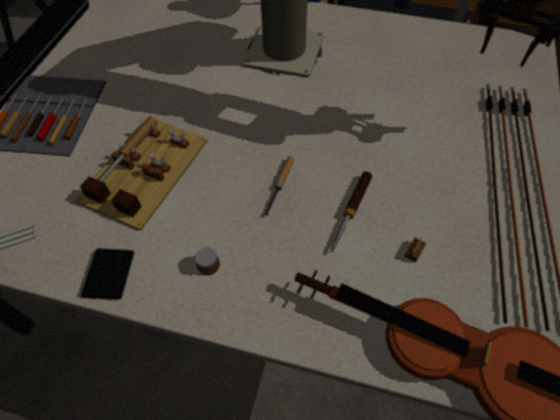

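View pics/top0.png

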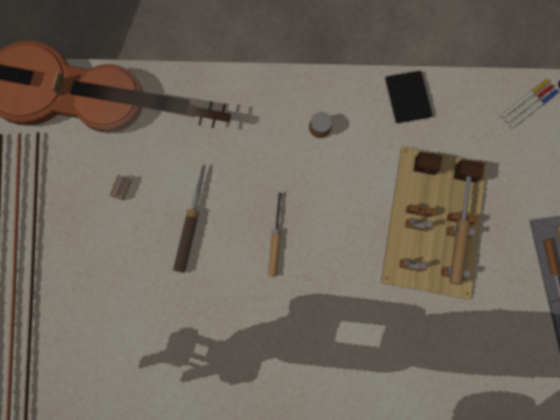

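Scene view: board at (145,170), reamer handle (358,195), tip near (332,248). Top view: board corners about (405,149), (487,160), (470,297), (383,283). The free place is the left one, with its guard at (428,162) and clips at (418,225) and (413,266). The reamer butt is near (181,270) and its tip near (205,166).

```bash
cat > h.py <<'E'
import cv2,numpy as np
from station import *
def cam(n):
    i=camera_info(n);return np.array(i["intrinsics"]),np.array(i["T"]),i
def ray(n,px):
    K,T,_=cam(n);d=np.linalg.inv(K)@[px[0],px[1],1];d=T[:3,:3]@(d*[1,-1,-1]);return T[:3,3],d
def onz(n,px,z):
    o,d=ray(n,px);return o+d*(z-o[2])/d[2]
def proj(n,P):
    K,T,_=cam(n);p=np.linalg.inv(T)@np.r_[P,1];p=K@(p[:3]*[1,-1,-1]);return p[:2]/p[2]
def two(p1,p2):
    (a,d),(b,e)=ray("scene",p1),ray("top",p2)
    t=np.linalg.lstsq(np.c_[d,-e],b-a,rcond=None)[0];P,Q=a+t[0]*d,b+t[1]*e
    return (P+Q)/2,np.linalg.norm(P-Q)
E
python3 - <<'E'
from h import *
t=cv2.imread("pics/top0.png");s=cv2.imread("pics/scene0.png")
def crop(im,x,y,w,h,f):
    c=cv2.resize(im[y:y+h,x:x+w],None,fx=f,fy=f,interpolation=cv2.INTER_CUBIC);c=cv2.convertScaleAbs(c,alpha=1.6)
    for i in range(0,w,10):cv2.line(c,(i*f,0),(i*f,4 if i%50 else 10),(0,255,255));cv2.putText(c,str(x+i),(i*f,18),0,.3,(0,255,255)) if i%20==0 else 0
    for i in range(0,h,10):cv2.line(c,(0,i*f),(4 ,i*f),(0,255,255));cv2.putText(c,str(y+i),(6,i*f+4),0,.3,(0,255,255)) if i%20==0 else 0
    return c
a=crop(t,370,140,130,100,4);a2=crop(t,370,220,130,85,4)
cv2.imwrite("pics/c1.png",np.hstack([crop(t,375,140,120,145,4)[:, :470],crop(t,160,150,80,145,4)]))
cv2.imwrite("pics/c2.png",np.hstack([crop(s,75,110,135,120,4)[:, :],crop(s,315,160,62,120,4)]))
for n,im in(("top",t),("scene",s)):
    hsv=cv2.cvtColor(im,cv2.COLOR_BGR2HSV);b=hsv.astype(int)
    m=((b[...,0]>14)&(b[...,0]<30)&(b[...,1]>85)&(b[...,2]>60)).astype(np.uint8)
    m=cv2.morphologyEx(m,cv2.MORPH_CLOSE,np.ones((9,9)))
    c=max(cv2.findContours(m,0,2)[0],key=cv2.contourArea)
    q=cv2.approxPolyDP(cv2.convexHull(c),6,True)[:,0];print(n,cv2.contourArea(c),q.tolist(),cv2.boxPoints(cv2.minAreaRect(c)).round(1).tolist())
    for p in q:print(onz(n,p+0.,.012).round(4))
E
```

```text
top 10775.0 [[403, 147], [485, 163], [469, 298], [382, 281]] [[380.5, 284.79998779296875], [401.70001220703125, 146.6999969482422], [491.3999938964844, 160.39999389648438], [470.1000061035156, 298.6000061035156]]
[ 0.74   -0.1615  0.012 ]
[ 0.7048 -0.3504  0.012 ]
[ 0.3971 -0.2956  0.012 ]
[ 0.4316 -0.1049  0.012 ]
scene 5619.0 [[153, 117], [206, 141], [139, 229], [82, 202], [95, 175]] [[77.30000305175781, 198.8000030517578], [151.89999389648438, 98.30000305175781], [207.60000610351562, 139.6999969482422], [133.0, 240.1999969482422]]
[ 0.3955 -0.2824  0.012 ]
[ 0.4439 -0.1029  0.012 ]
[ 0.7481 -0.1601  0.012 ]
[ 0.7121 -0.3325  0.012 ]
[ 0.6268 -0.3423  0.012 ]
```

View pics/c1.png

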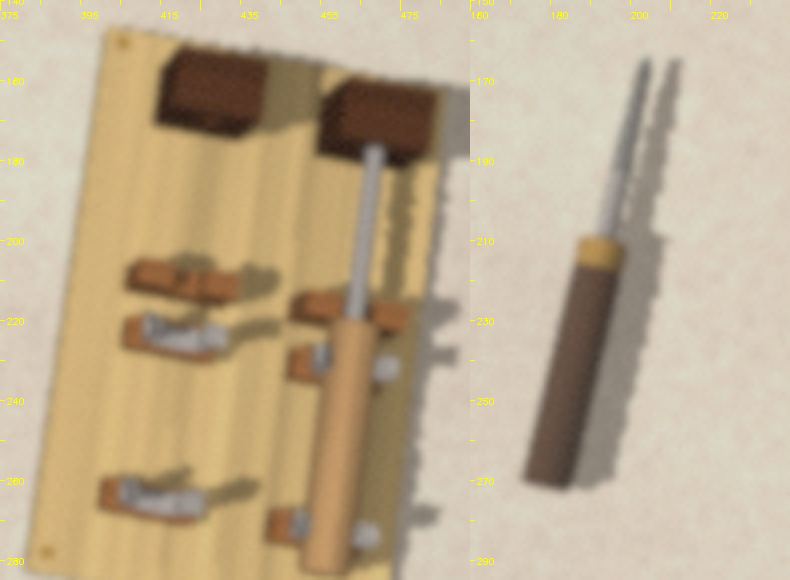

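View pics/c2.png

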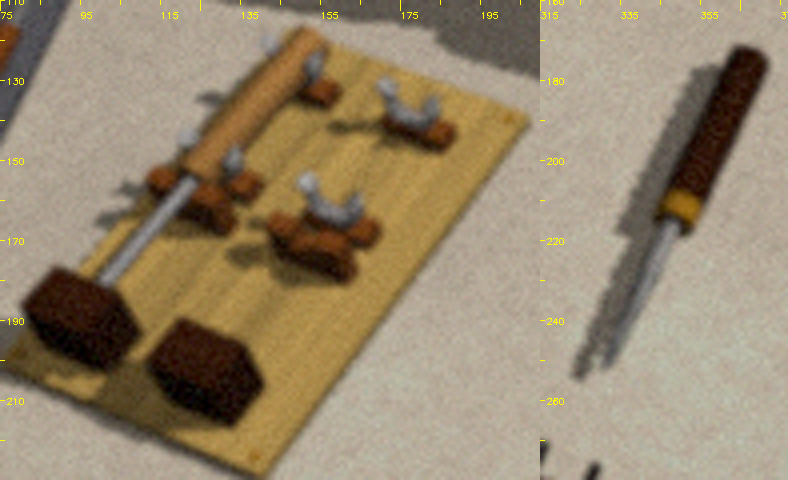

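Crops: the free place's clips show steel fingers in top view at about (411–426,223) and (405–422,265). Its guard spans about (415–440,152–173). The reamer's ferrule front is at about (192,211), the butt at (181,271) and the tip at (203,165).

```bash
cat > meas.py <<'E'
from h import *
from scipy.optimize import least_squares
from scipy.ndimage import map_coordinates
im={n:cv2.imread(f"pics/{n}0.png") for n in("top","scene")}
def B(p,P):  # board -> world
    c,s=np.cos(p[2]),np.sin(p[2]);return np.array([p[0]+c*P[0]-s*P[1],p[1]+s*P[0]+c*P[1],P[2]])
def edge(n,p,a,b):
    f=cv2.cvtColor(im[n],cv2.COLOR_BGR2HSV)[...,1].astype(float);out=[]
    for t in np.linspace(.06,.94,40):
        P=a+(b-a)*t;d=b-a;nn=np.array([d[1],-d[0],0])/np.linalg.norm(d)
        q0=proj(n,B(p,P));q1=proj(n,B(p,P+nn*.01));u=(q1-q0)/np.linalg.norm(q1-q0)
        s=np.arange(-7,7.1,.25);xy=q0+s[:,None]*u
        v=map_coordinates(f,[xy[:,1],xy[:,0]],order=1);g=cv2.GaussianBlur(np.gradient(v)[:,None],(1,9),0)[:,0]
        i=np.argmin(g)  # saturation falls going outward
        if abs(s[i])<6 and g[i]<-1.5: out.append(q0+s[i]*u)
    return out
X,Y=.16,.10
# outward normal is (dy,-dx): traverse counter-clockwise
E=[("top",(X,Y),(-X,Y),0.),("top",(X,-Y),(X,Y),.012),("top",(-X,Y),(-X,-Y),0.),
   ("scene",(X,Y),(-X,Y),0.),("scene",(X,-Y),(X,Y),0.),("scene",(-X,Y),(-X,-Y),.012)]
def fit():
    p=np.array([.572,-.227,-.175])
    for k in range(4):
        obs=[]
        for j,(n,a,b,z) in enumerate(E):
            a=np.r_[a,z];b=np.r_[b,z]
            for q in edge(n,p,a,b): obs.append((onz(n,q,z),a,b,j))
        def res(p):
            r=[]
            for w,a,b,j in obs:
                d=B(p,b)-B(p,a);v=w-B(p,a);r.append((d[0]*v[1]-d[1]*v[0])/np.linalg.norm(d[:2]))
            return np.array(r)*1000
        p=least_squares(res,p,loss="soft_l1",x_scale=[.01,.01,.01]).x
    r=res(p);jj=np.array([o[3] for o in obs])
    return p,[(E[j][0],int((jj==j).sum()),round(float(np.median(r[jj==j])),2)) for j in range(6)]
def reamer(n,img=None,box=None):
    img=im[n] if img is None else img
    x,y,w,h=box or ((165,155,70,125) if n=="top" else (320,165,60,95))
    lab=cv2.cvtColor(img,cv2.COLOR_BGR2LAB).astype(int)[y:y+h,x:x+w];hs=cv2.cvtColor(img,cv2.COLOR_BGR2HSV).astype(int)[y:y+h,x:x+w]
    bg=np.median(hs[...,1])
    m=(hs[...,1]>bg+35).astype(np.uint8)
    c=max(cv2.findContours(m,0,2)[0],key=cv2.contourArea);(cx,cy),_,_=r=cv2.minAreaRect(c)
    bp=cv2.boxPoints(r)+[x,y]
    return bp,r[1]
E
python3 - <<'E'
from meas import *
p,r=fit();print(p.round(4),r)
np.save("board.npy",p)
out=[]
for n in("top","scene"):
    bp,sz=reamer(n);print(n,sz)
    # long-axis end midpoints
    if np.linalg.norm(bp[0]-bp[1])<np.linalg.norm(bp[1]-bp[2]):e=[(bp[0]+bp[1])/2,(bp[2]+bp[3])/2]
    else:e=[(bp[1]+bp[2])/2,(bp[3]+bp[0])/2]
    e.sort(key=lambda q:-q[1] if n=="top" else q[1]);P=[onz(n,q,.014) for q in e]
    d=P[1]-P[0];print(n,"butt,front",np.round(e,1).tolist(),np.round(P,4).tolist(),np.linalg.norm(d),np.arctan2(d[1],d[0]),(P[0]+P[1])/2)
    v=im[n].copy();f=4
    v=cv2.convertScaleAbs(cv2.resize(v,None,fx=f,fy=f,interpolation=cv2.INTER_CUBIC),alpha=1.6)
    def dot(P,c):
        q=proj(n,P)*f+f/2;cv2.circle(v,tuple(int(a) for a in q),3,c,-1)
    for q in P:dot(q,(0,255,0))
    dot(P[0]+d/np.linalg.norm(d)*.25,(0,255,0))
    for s in((-.111,0),(-.019,0)):
        dot(B(p,[s[0],.042,.042]),(0,0,255))
        for yy in(-.021,.021):dot(B(p,[s[0],.042+yy,.055]),(255,0,0))
    for y in(-.018,.018,-.025,.025):
      for x in(.104,.14):dot(B(p,[x,.042+y,.058]),(0,255,255) if abs(y)<.02 else (255,255,0))
    dot(B(p,[.005,.042,.046]),(255,0,255))
    for x in(-X,X):
        for y in(-Y,Y):dot(B(p,[x,y,.012]),(0,0,255))
    x,y,w,h,x2,y2,w2=(375,143,118,145,165,150,75) if n=="top" else (75,110,135,120,320,160,60)
    out.append(np.hstack([v[y*f:(y+h)*f,x*f:(x+w)*f],v[y2*f:(y2+h)*f,x2*f:(x2+w2)*f]]))
for k,o in enumerate(out):cv2.imwrite(f"pics/o{k}.png",o)
E
```

```text
[ 0.5693 -0.2318 -0.1789] [('top', 40, -1.12), ('top', 40, 3.94), ('top', 40, 0.53), ('scene', 40, 1.45), ('scene', 40, 0.02), ('scene', 40, 3.27)]
top (11.641709327697754, 62.57419204711914)
top butt,front [[178.1, 269.8], [193.2, 209.1]] [[0.4501, 0.3439, 0.014], [0.586, 0.3166, 0.014]] 0.13863699079917327 -0.19801320049316373 [0.51805674 0.33028445 0.014     ]
scene (11.627553939819336, 49.1934928894043)
scene butt,front [[368.8, 172.4], [346.8, 216.4]] [[0.4425, 0.3451, 0.014], [0.5894, 0.3146, 0.014]] 0.15004190768086054 -0.20504101245833786 [0.51591398 0.32984456 0.014     ]
```

View pics/o0.png

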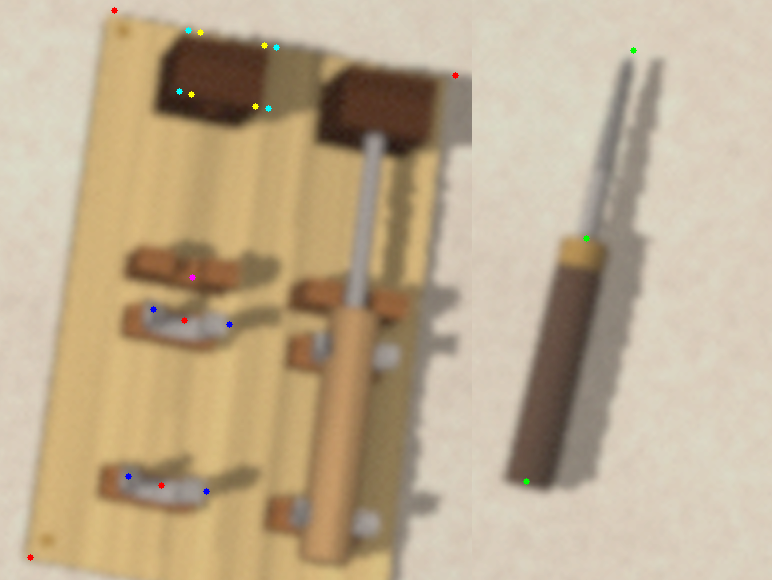

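View pics/o1.png

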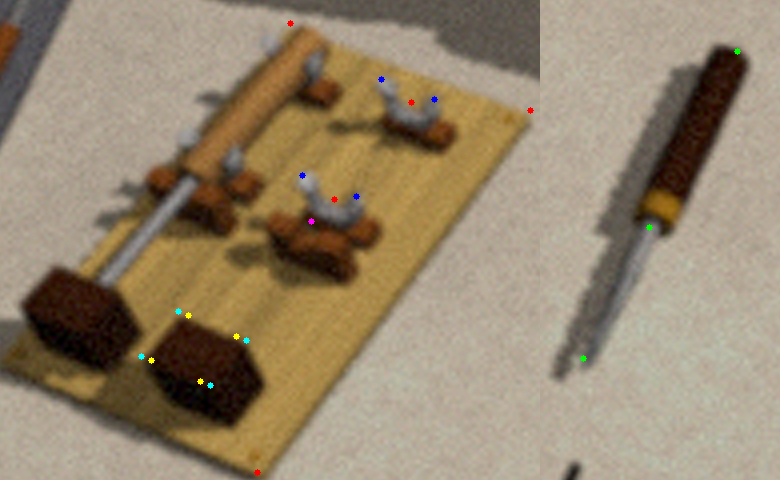

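The overlay sits about 2–3 mm too far towards -y in both views, because edge bevels and blur make the board look smaller than it is. I'll shift the board pose slightly, grasp now, and re-check relative to the clips with the reamer held above them.

```bash
cat >> h.py <<'E'
def quat(a): return np.array([0,np.cos(a/2),np.sin(a/2),0])   # tool down, tool x at angle a
E
python3 - <<'E'
from h import *
p=np.load("board.npy");p+=[.001,.0025,0];np.save("board.npy",p)
yaw=-.20;d=np.array([np.cos(yaw),np.sin(yaw),0]);O=np.array([.517,.330,0])
G=O+.018*d;q=quat(np.pi+yaw)
print(inverse_kinematics(G+[0,0,.12],q))
move_pose(G+[0,0,.10],q)
print(movel(G+[0,0,.03],v=.1),movel(G+[0,0,.004],v=.03,until_force=6),get_tcp_pos())
command_gripper(0.0)
print(get_grip_width()*88,get_finger_force(),get_tcp_pos(),get_ft_force())
movel(get_tcp_pos()+[0,0,.02],v=.03);movel(get_tcp_pos()+[0,0,.10],v=.1)
print(get_finger_force(),get_ft_force(),get_ft_torque())
# go above the place, 1 cm behind... origin 16 mm behind the mid of the seats
c,s=np.cos(p[2]),np.sin(p[2]);x,y=-.065-.016+.018,.042
T=np.array([p[0]+c*x-s*y,p[1]+s*x+c*y,0.085]);qb=quat(np.pi+p[2])
move_pose(T+[0,0,.05],qb);movel(T,v=.08)
print(T,get_tcp_pos(),get_ft_force(),get_ft_torque(),get_time())
f=3
for n in("top","scene"):
    im=read_camera(n)[:,:,::-1];cv2.imwrite(f"pics/{n}1.png",im)
a=cv2.imread("pics/top1.png")[140:300,370:500];b=cv2.imread("pics/scene1.png")[100:240,70:215]
g=lambda i:cv2.convertScaleAbs(cv2.resize(i,None,fx=f,fy=f,interpolation=cv2.INTER_CUBIC),alpha=1.6)
A,Bm=g(a),g(b);h=max(A.shape[0],Bm.shape[0])
cv2.imwrite("pics/v1.png",np.hstack([cv2.copyMakeBorder(i,0,h-i.shape[0],0,0,0) for i in(A,Bm)]))
E
```

```text
[ 5.29140902e-01  5.03357053e-01  1.67265643e+00 -4.44089210e-16
  9.65579169e-01 -8.41655424e-01]
False False [0.53478638 0.32652884 0.00415386]
0.30201889777444213 0.0 [0.53461401 0.32639078 0.00395185] [-0.05592837 -0.63770634 -0.0484138 ]
0.0 [-0.05486167 -0.47765956  0.35849021] [ 0.06272569 -0.04328107 -0.01717126]
[ 0.51573572 -0.17673173  0.085     ] [ 0.51595438 -0.1767987   0.08508517] [-0.00845314  0.08567335 -0.34435831] [-0.00230869 -0.03017449  0.04467522] 9.5583
```

View pics/v1.png

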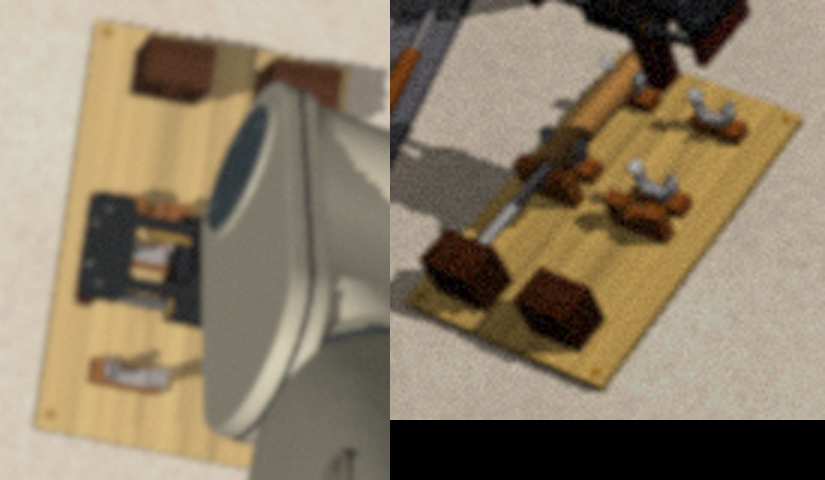

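The fingers closed on nothing (0.3 mm), and the picture shows an empty gripper over the board. I'll back off, look at the reamer, and check the projection against the known TCP.

```bash
python3 - <<'E'
from h import *
t=get_tcp_pos();print(t,proj("scene",t),proj("top",t),np.array(get_ee_rot()).round(3))
for n in("top","scene"):
    i=camera_info(n);print(i.keys(),np.array(i["T"]).round(3).tolist()[0])
move_pose(np.array([.5,.08,.2]),get_ee_rot())
a=read_camera("top")[:,:,::-1];b=read_camera("scene")[:,:,::-1]
cv2.imwrite("pics/top2.png",a);cv2.imwrite("pics/scene2.png",b)
t=get_tcp_pos();print(t,proj("scene",t),proj("top",t))
v=np.hstack([cv2.convertScaleAbs(i,alpha=1.5) for i in(a,b)])
cv2.imwrite("pics/v2.png",cv2.resize(v,(800,300),interpolation=cv2.INTER_AREA))
for n,im0,im1 in(("top",cv2.imread("pics/top0.png"),a),):
    d=cv2.absdiff(im0,im1)[150:285,160:230];print(d.mean(),d.max())
E
```

```text
[ 0.51619387 -0.17690742  0.0855072 ] [164.36014673 136.87946668] [422.44639415 239.03956457] [ 0.     0.089  0.996 -0.   ]
dict_keys(['intrinsics', 'T']) [0.012, 0.981, -0.193, 0.371]
dict_keys(['intrinsics', 'T']) [-0.259, -0.797, 0.546, 1.194]
[0.49990742 0.07888422 0.19932438] [259.96713485 118.53159324] [304.03047534 237.9834326 ]
6.796649029982364 11
```

View pics/v2.png

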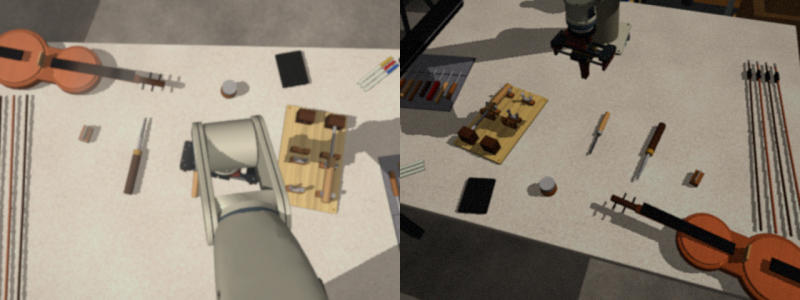

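The reamer is unmoved, and the fingertips appear about 10 px higher than the TCP projects. I suspect the height, so I'll probe the bench at a free spot with the fingers shut.

```bash
python3 - <<'E'
from h import *
print(get_grip_width(),get_time(),get_ft_force())
P=np.array([.5,.04,.0])
movel(P+[0,0,.06],v=.15)
a=read_camera("scene").astype(int)
t=get_tcp_pos();u=proj("scene",t);print(t,u)
r=movel(P+[0,0,.001],v=.03,until_force=4);print(r,get_tcp_pos(),get_ft_force())
u=proj("scene",get_tcp_pos());b=read_camera("scene")
# dark finger column at predicted tip column
print(u);c=int(round(u[0]));print([int(x) for x in b[int(u[1])-30:int(u[1])+12,c].sum(1)])
movel(P+[0,0,.06],v=.1)
print(get_tcp_pos(),get_time())
E
```

```text
0.007587891140354771 10.85 [ 0.39627976  0.40976601 -0.42524903]
[0.50075767 0.04015289 0.06078859] [248.18117052 154.9373058 ]
False [0.50010423 0.0400239  0.00112782] [-0.89475403  0.31024985 -0.55040371]
[249.90438076 169.31742184]
[2, 2, 18, 29, 30, 34, 55, 45, 52, 17, 2, 18, 10, 20, 13, 3, 6, 11, 15, 25, 25, 10, 49, 90, 131, 213, 289, 329, 327, 323, 326, 330, 334, 345, 336, 343, 322, 329, 317, 326, 334, 348]
[0.4997288  0.04000746 0.05983927] 14.925
```

At a reported z of 1 mm there is still no contact, and the tip looks about 20 mm above the bench. I'll go on down with feeling.

```bash
python3 - <<'E'
from h import *
P=np.array([.5,.04,.0])
movel(P+[0,0,.004],v=.1)
r=movel(P+[0,0,-.035],v=.02,until_force=4);z=get_tcp_pos();print(r,z,get_ft_force())
b=read_camera("scene");u=proj("scene",z);print(u)
cv2.imwrite("pics/s3.png",b[:,:,::-1])
c=int(round(u[0]));print([int(x) for x in b[int(u[1])-30:int(u[1])+12,c].sum(1)])
movel(P+[0,0,.02],v=.1)
command_gripper(1.0)
r=movel(P+[0,0,-.035],v=.03,until_force=4);print("open",r,get_tcp_pos())
movel(P+[0,0,.06],v=.1);print(get_time(),get_grip_width())
E
```

```text
False [ 0.50007519  0.03999736 -0.03490585] [ 0.05037156 -0.0238973  -1.18952064]
[250.85604381 177.55038271]
[32, 19, 0, 12, 44, 28, 30, 21, 52, 43, 29, 22, 0, 12, 16, 9, 38, 27, 13, 19, 30, 9, 19, 57, 131, 190, 277, 321, 335, 320, 327, 324, 333, 347, 332, 325, 323, 325, 333, 324, 336, 324]
open False [ 0.50013903  0.04000693 -0.03484985]
22.9417 1.0001366529401887
```

Still no contact at a reported -35 mm, so the reported TCP height must be well off from the real fingertips. I'll descend around the reamer itself until the bench is felt, then grip.

```bash
python3 - <<'E'
from h import *
yaw=-.20;d=np.array([np.cos(yaw),np.sin(yaw),0]);G=np.array([.517,.330,0])+.018*d;q=quat(np.pi+yaw)
move_pose(G+[0,0,.03],q);movel(G+[0,0,-.02],v=.15)
r=movel(G+[0,0,-.075],v=.03,until_force=4);z=get_tcp_pos();print(r,z,get_ft_force())
if r:
    movel(np.r_[G[:2],z[2]+.003],v=.03)
    command_gripper(0.);print(get_grip_width()*88,get_finger_force(),get_tcp_pos(),get_ft_force(),get_ft_torque())
print(get_time())
E
```

```text
True [ 0.53461381  0.32645631 -0.03599919] [-1.42826906 -0.22886013  7.48205715]
27.343796528997647 29.98034566640854 [ 0.53465834  0.32644625 -0.03300668] [ 0.02875804 -0.39574662 -0.82555303] [ 0.03159197 -0.00394908 -0.01694566]
26.575
```

Gripped: 27.3 mm across and 30 N on the pads. The bench was felt at a reported -36 mm, so true height = reported + 36 mm, and the reamer axis = reported z + 47 mm. Now I'll lift it and hover over the clips.

```bash
python3 - <<'E'
from h import *
p=np.load("board.npy")
t=get_tcp_pos();movel(t+[0,0,.11],v=.12)
print(get_grip_width()*88,get_ft_force(),get_ft_torque())
c,s=np.cos(p[2]),np.sin(p[2]);x,y=-.065-.016+.018,.042
T=np.array([p[0]+c*x-s*y,p[1]+s*x+c*y,.075-.047]);qb=quat(np.pi+p[2])
move_pose(T+[0,0,.05],qb);movel(T,v=.08)
print(T,get_tcp_pos(),get_grip_width()*88,get_time())
f=3;out=[]
for n,(x0,x1,y0,y1) in(("top",(370,500,140,300)),("scene",(70,205,100,240))):
    im=read_camera(n)[:,:,::-1];cv2.imwrite(f"pics/{n}4.png",im)
    v=cv2.convertScaleAbs(cv2.resize(im[y0:y1,x0:x1],None,fx=f,fy=f,interpolation=cv2.INTER_CUBIC),alpha=1.7)
    for X in(-.070,.054,.070,.11,.18):
        k=-.065-.016+X;P=[p[0]+c*k-s*y,p[1]+s*k+c*y,.075];u=((proj(n,P)-[x0,y0])*f+1).astype(int);cv2.circle(v,tuple(int(a) for a in u),2,(0,255,0),-1)
    out.append(v)
h=max(i.shape[0] for i in out)
cv2.imwrite("pics/v4.png",np.hstack([cv2.copyMakeBorder(i,0,h-i.shape[0],0,0,0) for i in out]))
E
```

```text
27.668306770081887 [-0.08203729 -0.60139589 -1.80340134] [-0.00123949  0.00851425 -0.00371746]
[ 0.51573572 -0.17673173  0.028     ] [ 0.51583915 -0.1767905   0.02796669] 27.36064579748186 30.2417
```

View pics/v4.png

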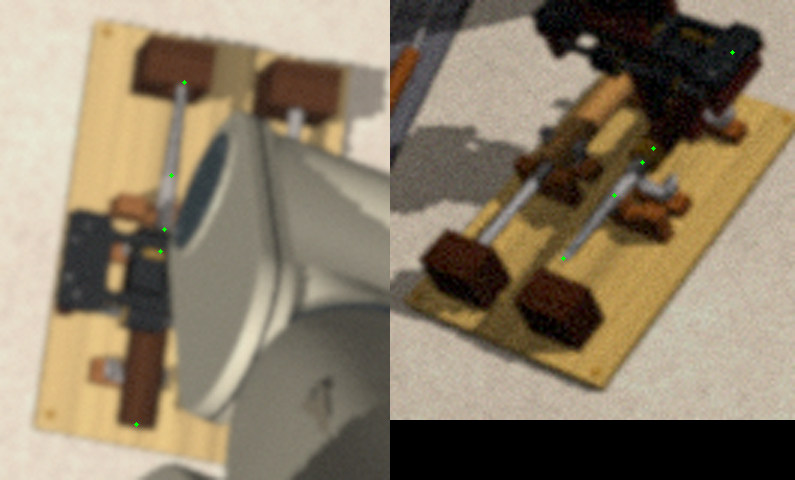

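Top: tip at about (181,88) and butt at about (137,425), within 1–2 px of the predicted dots. Scene: tip at about (566,260) against a predicted (563,258). The reamer is level and short of the guard, with a yaw error of about 0.01 rad that I'll trim. Now the slow press.

```bash
cat >> h.py <<'E'
def bt(p,x,y,z):
    c,s=np.cos(p[2]),np.sin(p[2]);return np.array([p[0]+c*x-s*y,p[1]+s*x+c*y,z])
def fb(p):  # force along board x, y, z
    f=np.array(get_ft_force());c,s=np.cos(p[2]),np.sin(p[2]);return np.array([c*f[0]+s*f[1],-s*f[0]+c*f[1],f[2]]).round(1)
E
python3 - <<'E'
from h import *
p=np.load("board.npy");x,y=-.0625,.043
qb=quat(np.pi+p[2]-.01)
move_pose(bt(p,x,y,.070-.047),qb);print(get_time(),fb(p),np.round(get_ft_torque(),2))
for z in(.060,.057,.054,.051,.049,.047,.045,.043):
    r=movel(bt(p,x,y,z-.047),v=.04 if z>.058 else .008,until_force=14)
    F=fb(p);print(z,r,F,np.round(get_ft_torque(),2),round(get_tcp_pos()[2]+.047,4))
    if r or abs(F[1])>8 or F[2]>24 or abs(F[0])>6:break
print(get_time(),get_grip_width()*88)
E
```

```text
30.5917 [ 0.2 -0.1 -0.6] [-0.    0.04  0.02]
0.06 False [ 0.4  0.2 -2. ] [0.05 0.   0.07] 0.0596
0.057 False [-0.2 -4.4  3.8] [-0.71  0.23  0.05] 0.0574
0.054 False [-0.8 -8.8  7.3] [-1.34  0.42  0.08] 0.0548
32.0417 27.288877977969012
```

The lateral force is -9 N, so the reamer sits too far towards +y. I'll centre it by feel.

```bash
python3 - <<'E'
from h import *
p=np.load("board.npy");x,y=-.0625,.043
z=.055
for k in range(6):
    F=fb(p)
    if abs(F[1])<1.5:break
    y+=np.clip(F[1]*.00022,-.0015,.0015)
    movel(bt(p,x,y,z-.047),v=.015,until_force=12);print("c",round(y,4),fb(p))
for z in(.053,.051,.0495,.048,.0465,.045):
    r=movel(bt(p,x,y,z-.047),v=.008,until_force=14)
    F=fb(p);print(z,r,F,np.round(get_ft_torque(),2),round(get_tcp_pos()[2]+.047,4))
    if r or abs(F[1])>7 or F[2]>24 or abs(F[0])>6:break
    if abs(F[1])>1.5: y+=np.clip(F[1]*.00022,-.001,.001)
print(y,get_time(),get_grip_width()*88)
E
```

```text
c 0.0415 [ 2.5 -3.3  3.5]
c 0.0408 [ 2.9 -0.5  4.3]
0.053 False [ 1.4 -0.6  8.4] [-0.06 -0.22  0.08] 0.0535
0.051 False [-0.1 -0.8 11.9] [-0.05 -0.11  0.12] 0.0517
0.0495 False [ 0.8 -0.3 12.6] [-0.03 -0.06  0.14] 0.0503
0.048 False [ 1.1 -0.  10.9] [-0.03 -0.1   0.14] 0.0487
0.0465 False [ 2.2 -0.2  8.1] [-0.13 -0.18  0.14] 0.0469
0.045 False [2.2 0.1 4.9] [-0.11 -0.39  0.11] 0.0451
0.040774 34.725 27.396972573307075
```

Centred at y = 40.8 mm and past the neck; the force is falling off as described. Now down to the base by feel.

```bash
python3 - <<'E'
from h import *
p=np.load("board.npy");x,y=-.0625,.0408
for z in(.0435,.0425,.0418,.0412,.0406,.040,.0394):
    r=movel(bt(p,x,y,z-.047),v=.004,until_force=10)
    F=fb(p);print(z,r,F,np.round(get_ft_torque(),2),round(get_tcp_pos()[2]+.047,4))
    if r or F[2]>12:break
im=read_camera("scene")[:,:,::-1];cv2.imwrite("pics/scene5.png",im);tp=read_camera("top")[:,:,::-1];cv2.imwrite("pics/top5.png",tp)
out=[]
for n,i,(x0,x1,y0,y1) in(("top",tp,(370,500,140,300)),("scene",im,(70,205,100,240))):
    v=cv2.convertScaleAbs(cv2.resize(i[y0:y1,x0:x1],None,fx=3,fy=3,interpolation=cv2.INTER_CUBIC),alpha=1.7);out.append(cv2.copyMakeBorder(v,0,480-v.shape[0],0,0,0))
cv2.imwrite("pics/v5.png",np.hstack(out));print(get_time(),get_grip_width()*88)
E
```

```text
0.0435 False [ 3.3 -0.  -2.6] [-0.07 -0.6   0.18] 0.043
0.0425 False [ 2.   0.2 -2.1] [-0.   -0.36  0.15] 0.0422
0.0418 False [-0.3  0.4  2.4] [0.2  0.1  0.11] 0.0419
0.0412 True [-0.9  0.5  5.2] [0.1  0.1  0.07] 0.0419
36.2833 27.288148879837355
```

View pics/v5.png

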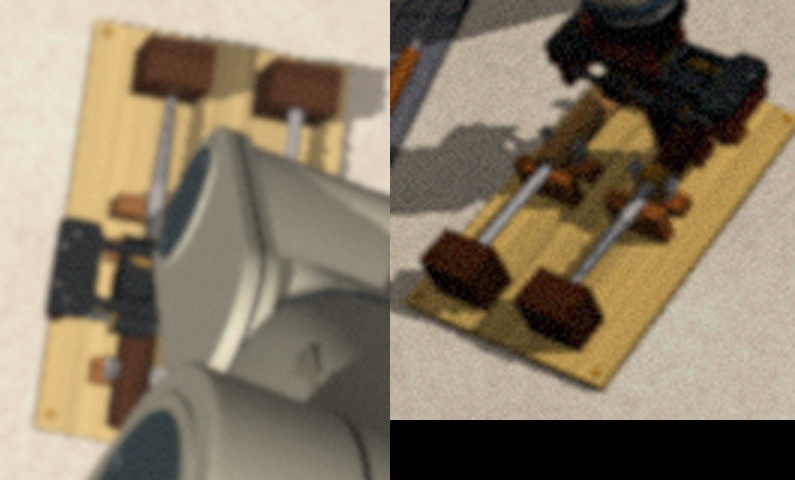

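Steep rise with the axis at 41.9 mm (target 42), so the handle is at the bottom of both clips, and the point is just short of the guard. One firmer press to confirm, then I'll unload and slide forward by feel.

```bash
python3 - <<'E'
from h import *
p=np.load("board.npy");x,y=-.0625,.0408
r=movel(bt(p,x,y,.0405-.047),v=.004,until_force=9);print("press",r,fb(p),np.round(get_ft_torque(),2),get_tcp_pos()[2]+.047)
z=.0419-.047
movel(bt(p,x,y,z),v=.01);print("unload",fb(p),get_tcp_pos()[2]+.047)
c,s=np.cos(p[2]),np.sin(p[2]);fr=[]
for k in range(30):
    done=k*.0
    x+= .002 if x<-.0625+.0115 else .0007
    r=movel(bt(p,x,y,z),v=.012,until_force=14)
    F=fb(p);t=get_tcp_pos();ax=c*(t[0]-p[0])+s*(t[1]-p[1])
    print(round(x+.0625,4),r,F,round(ax+.0625,4),round(t[2]+.047,4))
    if F[0]<-27 or abs(F[1])>10 or abs(F[2])>14 or x>-.0625+.022:break
    if k>2 and F[0]<min(fr)-7:break
    fr.append(F[0])
print(get_time(),get_grip_width()*88)
E
```

```text
press True [-0.6  0.6  6. ] [0.05 0.1  0.13] 0.041832814102773765
unload [-1.4  0.6  4.4] 0.04185180849827865
0.002 False [-7.9  0.  10.7] -0.0007 0.0418
0.004 False [-13.7  -0.2  16.4] -0.0006 0.0417
37.4 27.701734666998558
```

It is pressed down while being pushed (Fz 16 N), which locks it. I'll relieve the vertical force and keep it near zero while sliding.

```bash
python3 - <<'E'
from h import *
p=np.load("board.npy");x,y=-.0625+.004,.0408;x0=-.0625
z=.0419-.047;c,s=np.cos(p[2]),np.sin(p[2])
log=[]
for k in range(26):
    F=fb(p);dz=np.clip((F[2]-1)*.00018,-.0015,.0015) if abs(F[2]-1)>1 else 0
    z=min(z+dz,-.047+.0475)
    if k>2: x+=.001
    r=movel(bt(p,x,y,z),v=.015)
    F=fb(p);t=get_tcp_pos();ax=c*(t[0]-p[0])+s*(t[1]-p[1])-x0
    print(round(x-x0,4),F,round(ax,4),round(t[2]+.047,4),round(z+.047,4))
    log.append(ax)
    if F[0]<-22 or abs(F[1])>10 or F[2]>18 or F[2]<-10 or ax>.021:break
print(get_time(),get_grip_width()*88,np.round(get_ft_torque(),2))
E
```

```text
0.004 [-7.1 -1.3 -2.8] 0.0002 0.042 0.0434
0.004 [-8.5 -0.3  4.8] 0.0004 0.0418 0.0427
0.004 [-6.1 -1.4 -4. ] 0.0004 0.0419 0.0434
0.005 [-12.   -1.3   8.7] 0.0004 0.0418 0.0425
0.006 [-6.5 -2.1 -6.1] 0.0019 0.0422 0.0439
0.007 [-11.7  -1.3   8. ] 0.0026 0.0418 0.0426
0.008 [-6.7 -0.6 -4.3] 0.004 0.0421 0.0439
0.009 [-10.2  -1.    4.2] 0.0047 0.0418 0.0429
0.01 [-7.5 -1.9 -2.1] 0.0062 0.042 0.0435
0.011 [-9.7 -0.4  4.2] 0.0066 0.0418 0.0429
0.012 [-6.5  0.1 -3.1] 0.0083 0.042 0.0435
0.013 [-10.6  -1.3   5.7] 0.0085 0.0418 0.0428
0.014 [-5.8 -0.9 -4.8] 0.0103 0.042 0.0436
0.015 [-11.6  -0.9   7.4] 0.0106 0.0418 0.0426
0.016 [-5.5 -1.5 -5.1] 0.0122 0.0421 0.0437
0.017 [-10.2  -0.4   7.5] 0.0127 0.0418 0.0426
0.018 [-4.7 -0.3 -5. ] 0.0142 0.0421 0.0438
0.019 [-10.4  -0.8   6.8] 0.0147 0.0418 0.0427
0.02 [-6.5 -0.9 -5. ] 0.0163 0.0421 0.0438
0.021 [-11.5  -1.6   8.1] 0.0163 0.0418 0.0427
0.022 [-10.4  -1.7  -2. ] 0.0161 0.0419 0.044
0.023 [-15.8  -1.6   6.5] 0.0161 0.0418 0.0434
0.024 [-16.6  -3.7   0.3] 0.016 0.0419 0.0444
0.025 [-18.6  -3.2   3.7] 0.016 0.0419 0.0444
0.026 [-19.8  -4.    0.7] 0.016 0.0419 0.0449
0.027 [-22.4  -3.9   2. ] 0.0164 0.0418 0.0449
43.9417 27.359136655287763 [-0.11  3.55  0.08]
```

It stopped at 16 mm of travel with the force building to about 22 N: butted against the batten, as expected. Unload, release, retreat and check.

```bash
python3 - <<'E'
from h import *
p=np.load("board.npy");x,y=-.0625+.0175,.0408
movel(bt(p,x,y,.0428-.047),v=.02);print(fb(p),get_tcp_pos())
command_gripper(.6);wait(.2);print(get_grip_width(),fb(p))
t=get_tcp_pos();print(movel(t+[0,0,.06],v=.06,until_force=8),fb(p))
movel(t+[0,0,.15],v=.15);move_pose(np.array([.45,.12,.2]),get_ee_rot());print(get_time())
im=read_camera("scene")[:,:,::-1];cv2.imwrite("pics/scene6.png",im);tp=read_camera("top")[:,:,::-1];cv2.imwrite("pics/top6.png",tp)
out=[]
for n,i,(x0,x1,y0,y1) in(("top",tp,(370,500,140,300)),("scene",im,(70,205,100,240))):
    v=cv2.convertScaleAbs(cv2.resize(i[y0:y1,x0:x1],None,fx=3,fy=3,interpolation=cv2.INTER_CUBIC),alpha=1.7);out.append(cv2.copyMakeBorder(v,0,480-v.shape[0],0,0,0))
cv2.imwrite("pics/v6.png",np.hstack(out))
# extent of the stowed handle in the top view: red-brown dark mask along the place's axis at z=.056
for n,i in(("top",tp),("scene",im)):
    for X in(-.142,-.139,-.136,-.133,-.130,-.10,0,.003,.006,.009,.012):
        u=proj(n,bt(p,X,.0408,.050)).round().astype(int);print(n,X,i[u[1],u[0]][::-1].tolist())
E
```

```text
[  0.2   0.6 -14.4] [ 0.5327975  -0.180855   -0.00496553]
0.6035062243877559 [-0.1 -0.   0.2]
False [ 0.1  0.3 -0.5]
48.4833
top -0.142 [134, 114, 78]
top -0.139 [107, 90, 62]
top -0.136 [72, 59, 41]
top -0.133 [47, 31, 18]
top -0.13 [48, 30, 20]
top -0.1 [48, 30, 19]
top 0 [113, 88, 46]
top 0.003 [109, 87, 54]
top 0.006 [89, 76, 59]
top 0.009 [88, 84, 80]
top 0.012 [91, 87, 84]
scene -0.142 [101, 95, 87]
scene -0.139 [101, 95, 87]
scene -0.136 [72, 65, 55]
scene -0.133 [46, 35, 29]
scene -0.13 [29, 11, 0]
scene -0.1 [34, 15, 10]
scene 0 [81, 59, 17]
scene 0.003 [54, 35, 2]
scene 0.006 [38, 32, 26]
scene 0.009 [29, 19, 16]
scene 0.012 [50, 51, 51]
```

The butt at -135 mm and handle front at +5 mm on the board's x axis match the home position exactly. The gripper came away freely, without touching anything.

```bash
python3 -c "
from station import *
print(job_done(),get_time())"
```

```text
the job is handed in; nothing more can be done
the job is handed in; nothing more can be done
```

The job is handed in: the reamer was pressed to the bottom of both clips, slid 16 mm forward until its handle met the batten, and released at about 48 s; my last check was pixel samples along the handle, since I had used all 10 picture views, and two things went less cleanly: a first grasp that closed on nothing (the reported height was 36 mm off) and a 14 N upward pull just before release that moved the gripper 0.2 mm.

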